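Hold the paddle board against the drilling jig's stop

TASK

On the drilling jig, turn the knob clockwise until its pointer stands at the mark with three pips. Then take the paddle board by its handle, bring the end of its blade centred and square against the jig's sprung stop, and press steadily, never hard, so that the tip of the strip on top of the stop stays between the two dark lines (about 10 N). Finish while still holding and pressing the board like that, with the board flat on the worktop, so that I can drive the hanging screw into its end; leave the mug, tumbler, jar and spoon where they are.

Things in the scene. Friction and masses are not known exactly. Their poses are not given: they have to be found in the camera images.
- jig_knob (a joint): selector knob of the aluminium drilling jig, which is fixed on the worktop. Value in rad: grows as the knob turns clockwise seen from above; 0 at the one-pip mark, 0.7 at two pips, 1.4 at three pips (range -0.1 to 1.7). It starts between 0 and 0.45, turns against a friction of 0.16 N m and stays where it is left. Turning it pushes the stop out towards the board by 8 mm per rad.
- knob_grip (a point): point on the knob's vertical axis at the height to grip, 50 mm above the worktop. The grip is a black bar 46 long, 14 wide and 34 mm high (27 to 60 mm up, roughly), long along this frame's x axis; its pointer is the end towards -x. Below the bar is a round dial plate 94 mm wide, 22 mm high, with the pips at its edge
- jig_stop (a joint): how far the sprung stop has been pushed in, m: 0 at rest, end stop at 0.034. The spring has no preload and gives 0.5 N per mm (10 N at 0.020). A thin dark strip on top of the stop shows it: its tip is over the first dark line at 0.014 (7 N) and over the second at 0.026 (13 N)
- stop_face (a point): middle of the front face of the sprung stop jig_stop (upright steel plate 80 mm wide, 8 mm thick, 3 to 31 mm above the worktop, on two rods), at the height of the middle of the board (9 mm); moves with it; +y is the pressing direction, into the jig; x runs along the face
- paddle_board: wooden paddle board 250 long, 110 wide, 18 mm thick, 0.35 kg, flat on the worktop; origin under its middle. +y runs along it from handle to blade end: blade from y = -50 to +125 mm, handle from -58 to -125 mm. At the start the blade end lies some 40 to 100 mm short of the stop, askew, facing it
- board_grip (a point): the middle of the board's handle, 9 mm above the worktop, 95 mm behind the board's middle; same axes as the board. The handle is 27 mm wide (x) and 18 mm high here
- board_end (a point): the middle of the blade end of the board, 125 mm ahead of the board's middle, 9 mm above its underside; same axes as the board
- mug_tall: bystander: tall white mug, 112 mm high; origin under its middle
- steel_tumbler: bystander: steel tumbler upside down, 68 mm wide, 74 mm high; origin under its middle
- spread_jar: bystander: glass jar with black lid, 59 mm wide, 91 mm high; origin under its middle
- tablespoon: bystander: tablespoon lying on the worktop beyond the board, between it and the mug, 188 mm long; origin under its middle

How it is judged:
By the outcome, as a careful person would: the job done as asked, in the order asked, and still so for the second after the job is handed in, while the arm keeps its last pose, push and grip.
It also fails if it takes over 51 s, if anything falls off the work surface, if the arm or the gripper's body presses on something with over 40 N, if the wrist force passes 120 N, or if a joint passes its speed limit or range.

ROBOT

A 6-joint arm with a two-finger parallel gripper is mounted at the origin on a cart in front of the work surface, level with it; the furniture and walls round the work are solid. World frame = base frame: x ahead of the robot, y to its left, z up, the work surface at z = 0. Lengths are in m, angles in degrees, forces in N, time in s.
With the tool pointing down it reaches from about 0.275 to 0.875 m from the base axis. Payload 12.5 kg.
Tool frame: the origin (TCP) lies at the very end of the fingers, on their centre line; the grasp point (between the pads) lies 19 mm behind it; z points along the fingers, y is the direction in which the jaws open and shut (so a half turn about z gives the same grasp; the last joint's range is limited). The gripper opens to 85 mm and grips with 20 to 120 N. Pads are 22 mm wide; open, the fingers measure 114 mm over their backs; the gripper's body (76 mm by 85 mm) begins 54 mm behind the grasp point. The pads swing forward as they close: fully open they stand 13 mm farther back than shut.
Start: joints at [-82.139, 20.094, 94.641, -0, 65.266, -4.847], TCP at [0.121, -0.537, 0.231] pointing down, gripper open.
Joint ranges: [-157.81, 157.81], [-45, 120.19], [0.68, 151.7], [-89.99, 269.99], [4.06, 180], [-164.3, 164.3]. Speed limits (degrees/s): [127.2, 127.2, 159.86, 180, 180, 180].

INTERFACE

Orientations are given as a 3x3 rotation matrix whose columns are the frame's x, y, z axes.
In Python, from station import env gives the robot as it stands. Calls block until the motion is done:
- env.movep(position, orientation): joint-space move of the TCP to a pose.
- env.servo_line(position, attitude=None, velocity=0.15): straight line of the TCP; attitude=None keeps the orientation; velocity is the mean speed in m/s.
- env.move_j(angles): joint-space move.
- env.move_gripper(opening, grip_force=None): opening from 0.0 (shut) to 1.0 (fully open); grip_force is the grip in N (None keeps the last); returns when the fingers have stopped.
- env.dwell(seconds).
- env.inverse_kinematics(position, orientation): joint angles nearest the present ones, or None.
- env.capture(name): name is "scene" or "top"; returns the picture (480x640x3 uint8, blue, green, red); there is no depth.
- env.camera_info(name): a dict with "camera_matrix" (3x3 intrinsics, pixels), "T" (4x4, takes a point from camera to world coordinates). Camera axes: x right, y down, z forward; pixel columns grow to the right and rows downward; lengths in m; the calibration is good to about 2 mm. A picture is of the moment at which its call begins. camera_info takes no time and is no camera call.
A pose or a line that the arm cannot do raises env.MotionError and nothing moves.
- env.sign_off(): hands the job in, once; it reports no verdict.
Trained networks look in the newest picture that a camera, given by its name, has taken for a name from the list of things; names that differ only in an ending like _2 or _b are one class to them, and where a whole thing is asked for, a point or a joint stands for the part that bears it (a point fixed in the world has none). Each returns a list of dicts, best first, with "p" (0 to 1); they miss things now and then, are a little off and sometimes report something else, mostly with a low value. They report only what shows in the picture. A call takes as long as a camera call.
- env.search_frame(camera, target): "uv" ([column, row] in pixels, amid what is visible of it).
- env.place_of(camera, target): "uv" ([column, row] in pixels: a listed point, or the origin of a listed thing).
Readings, each from a call of its own:
- env.current_clock(): time.
- env.current_q(): joint angles.
- env.current_qd(): joint speeds.
- env.current_joint_torque(): joint torques, N m.
- env.current_tool_pos(): TCP position.
- env.current_eef_rot(): TCP orientation.
- env.current_contact_force(): force on the tool from outside, world axes, zero at the start.
- env.current_moment(): the same for the moment, N m.
- env.current_finger_gap(): opening from 0.0 (shut) to 1.0 (fully open).
Only numpy, scipy, OpenCV 4.12 (cv2) and the standard library are available. Lean on these libraries where they do the work, as an engineer would, in place of code of your own. Each camera call takes 0.05 s, during which the arm holds its last target.

## Working session

There is one attempt and no reset: what is moved stays moved. The work goes in short steps, each a Python script; the robot and the scene stay as the last script left them, time stands still between calls to the robot, and variables do not carry over. Pictures are saved under pics/ and viewed, and the job is handed in when it is done.

```bash
mkdir -p pics; ls; python3 - <<'E'
from station import env
import cv2, numpy as np
for n in ("scene","top"):
    im=env.capture(n); cv2.imwrite(f"pics/{n}0.png",im)
    i=env.camera_info(n); print(n,np.round(i["camera_matrix"],1).tolist(),np.round(i["T"],4).tolist())
    for t in ("knob_grip","stop_face","board_grip","board_end","paddle_board","jig_knob"):
        print(t,[(np.round(d["uv"],1).tolist(),round(d["p"],2)) for d in env.place_of(n,t)][:3] if t!="jig_knob" else env.search_frame(n,t)[:2])
print(env.current_clock())
E
```

```text
pics
scene [[445.3, 0.0, 317.4], [0.0, 445.3, 237.9], [0.0, 0.0, 1.0]] [[0.807, -0.4002, 0.4342, 0.2508], [-0.5905, -0.5438, 0.5963, -0.5266], [-0.0025, -0.7377, -0.6752, 0.6357], [0.0, 0.0, 0.0, 1.0]]
knob_grip [([194.2, 225.0], 0.74)]
stop_face [([254.9, 245.9], 0.84), ([259.7, 281.2], 0.26)]
board_grip [([320.7, 371.1], 0.93)]
board_end [([258.9, 283.5], 0.85)]
paddle_board [([292.7, 335.3], 0.88), ([193.1, 227.9], 0.41)]
jig_knob [{'uv': [195.1, 230.5], 'p': 0.87}, {'uv': [373.9, 297.9], 'p': 0.44}]
top [[598.2, 0.0, 319.6], [0.0, 598.2, 247.5], [0.0, 0.0, 1.0]] [[-0.0064, -0.9952, 0.0975, 0.5073], [-1.0, 0.007, 0.0062, -0.0198], [-0.0069, -0.0975, -0.9952, 1.1449], [0.0, 0.0, 0.0, 1.0]]
knob_grip [([220.2, 340.4], 0.79)]
stop_face [([270.3, 290.8], 0.94)]
board_grip [([434.3, 320.7], 0.76)]
board_end [([323.5, 312.0], 0.56)]
paddle_board [([381.5, 316.0], 0.71)]
jig_knob [{'uv': [224.2, 339.7], 'p': 0.91}]
0.7
```

View pics/scene0.png

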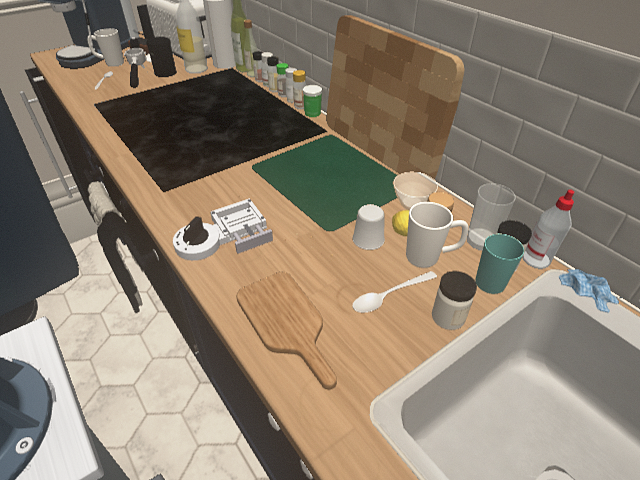

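View pics/top0.png

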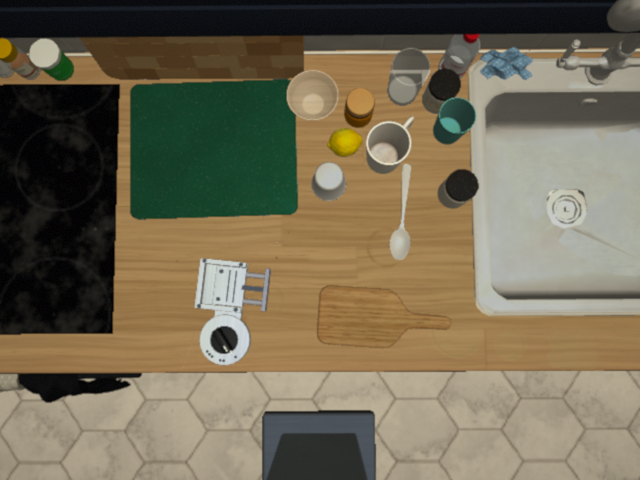

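```bash
cat > h.py <<'E'
import numpy as np, cv2
from station import env
def ray(cam,uv):
    i=env.camera_info(cam);K=np.array(i["camera_matrix"]);T=np.array(i["T"])
    d=T[:3,:3]@np.linalg.solve(K,[uv[0],uv[1],1.]);return T[:3,3],d
def onz(cam,uv,z):
    o,d=ray(cam,uv);return o+d*(z-o[2])/d[2]
def proj(cam,P):
    i=env.camera_info(cam);K=np.array(i["camera_matrix"]);T=np.array(i["T"])
    p=K@(T[:3,:3].T@(np.array(P)-T[:3,3]));return p[:2]/p[2]
E
python3 - <<'E'
from h import *
for c,k,e,g,b,s in (("scene",[194.2,225],[258.9,283.5],[320.7,371.1],[292.7,335.3],[254.9,245.9]),("top",[220.2,340.4],[323.5,312],[434.3,320.7],[381.5,316],[270.3,290.8])):
    print(c,"knob",onz(c,k,.05),"end",onz(c,e,.009),"grip",onz(c,g,.009),"mid",onz(c,b,0),"stop",onz(c,s,.009))
a=cv2.imread("pics/top0.png");cv2.imwrite("pics/topz.png",cv2.resize(a[240:400,150:350],None,fx=4,fy=4,interpolation=cv2.INTER_CUBIC)[:600])
a=cv2.imread("pics/scene0.png");cv2.imwrite("pics/scenez.png",cv2.resize(a[170:320,120:320],None,fx=4,fy=4,interpolation=cv2.INTER_CUBIC))
E
```

```text
scene knob [0.45043828 0.16882456 0.05      ] end [ 0.49074608 -0.01026198  0.009     ] grip [ 0.47506773 -0.22625774  0.009     ] mid [ 0.48034424 -0.13884051  0.        ] stop [0.53664498 0.08314327 0.009     ]
top knob [0.44654797 0.16838753 0.05      ] end [ 0.4961784  -0.01930563  0.009     ] grip [ 0.47857262 -0.22782272  0.009     ] mid [ 0.48783589 -0.12947572  0.        ] stop [0.53677424 0.08126306 0.009     ]
```

View pics/topz.png

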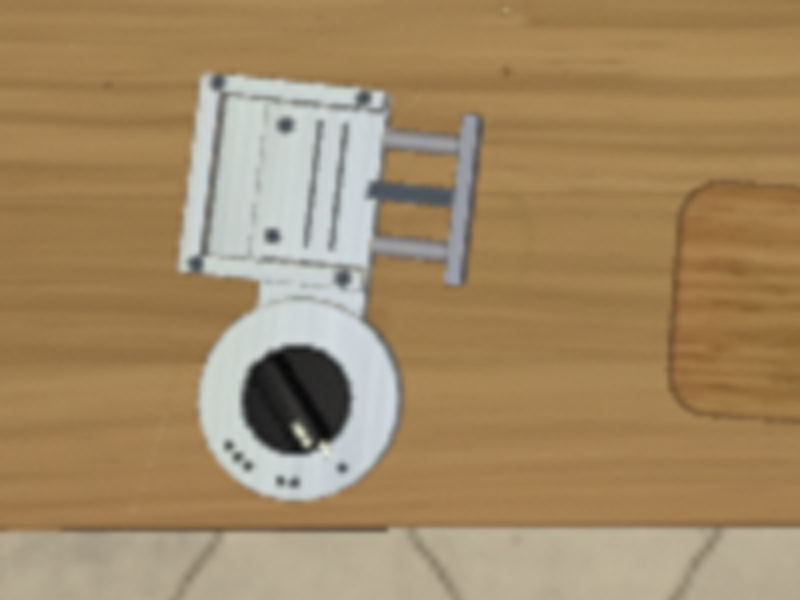

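View pics/scenez.png

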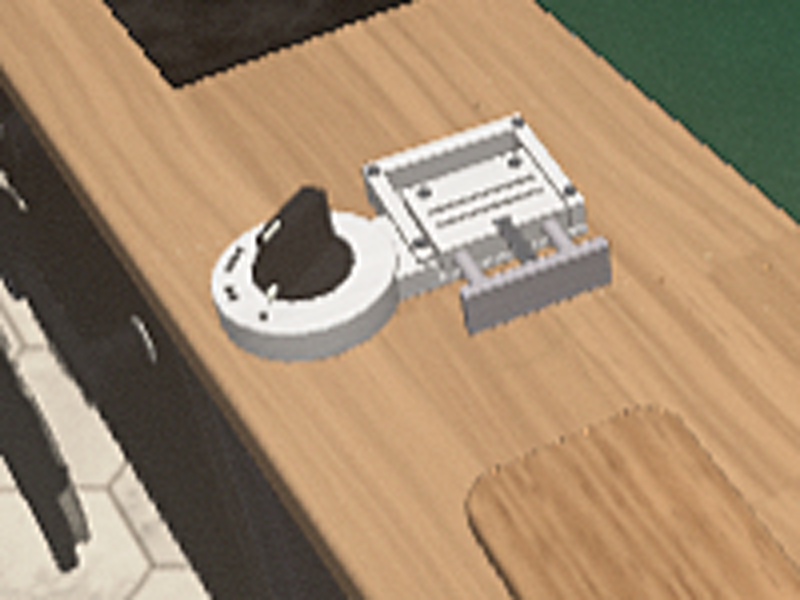

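```bash
cat >> h.py <<'E'
def rect(cam,im,z,x0,x1,y0,y1,s=2000):
    # out: col -> -y , row -> -x ; s px per m
    W,H=int((y1-y0)*s),int((x1-x0)*s)
    P=[(x1,y1),(x1,y0),(x0,y0),(x0,y1)]
    src=np.float32([proj(cam,(x,y,z)) for x,y in P]);dst=np.float32([(0,0),(W,0),(W,H),(0,H)])
    return cv2.warpPerspective(im,cv2.getPerspectiveTransform(src,dst),(W,H),flags=cv2.INTER_CUBIC)
E
python3 - <<'E'
from h import *
a=cv2.imread("pics/top0.png")
def f(uv): return 150+uv[0]/4-.375, 240+uv[1]/4-.375
c=onz("top",f((300,398)),.022);print("dial centre",c)
for n,p,z in (("1",(342,467),.022),("2",(288,482),.022),("3",(238,456),.022),("ptr low",(324,452),.027),("ptr top",(300,432),.06),("f1",(481,118),.031),("f2",(464,284),.031)):
    q=onz("top",f(p),z);d=(q-c)[:2];print(n,q.round(4),"cw ang",np.degrees(np.arctan2(-d[0],-d[1])).round(1),np.linalg.norm(d).round(4))
cv2.imwrite("pics/rb.png",rect("top",a,.018,.40,.60,-.27,.11,2000))
cv2.imwrite("pics/rk.png",rect("top",a,.06,.38,.52,.10,.24,4000))
E
```

```text
dial centre [0.44729341 0.16498053 0.022     ]
1 [0.4155 0.1452 0.022 ] cw ang 58.1 0.0375
2 [0.4088 0.1702 0.022 ] cw ang 97.7 0.0389
3 [0.4208 0.1935 0.022 ] cw ang 137.2 0.0389
ptr low [0.4228 0.1528 0.027 ] cw ang 63.6 0.0273
ptr top [0.4342 0.1586 0.06  ] cw ang 64.0 0.0146
f1 [0.5766 0.0802 0.031 ] cw ang -56.7 0.1546
f2 [0.4996 0.0879 0.031 ] cw ang -34.2 0.0931
```

View pics/rb.png

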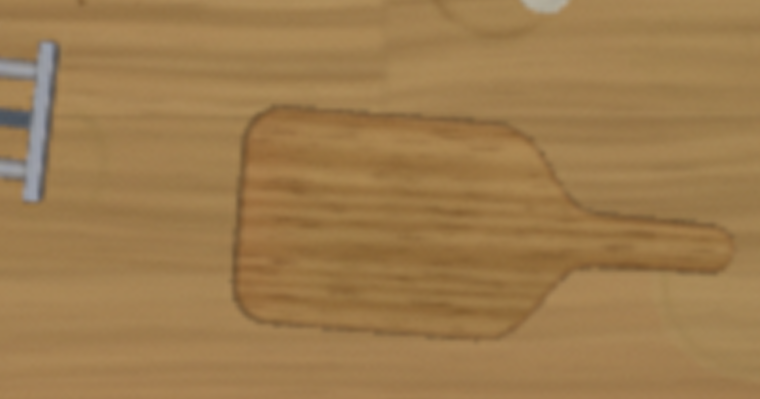

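View pics/rk.png

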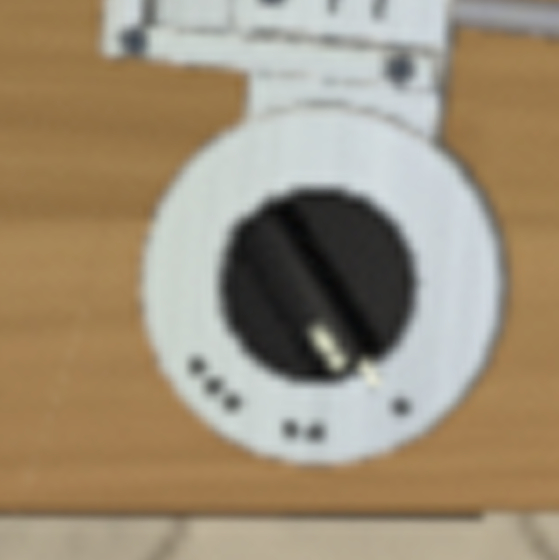

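```bash
cat >> h.py <<'E'
def Rj(j):
    y=np.array([j[0],j[1],0.]);y/=np.linalg.norm(y);z=np.array([0,0,-1.]);return np.column_stack([np.cross(y,z),y,z])
def Rth(th,s=1): # th cw pointer angle deg; jaw perpendicular
    t=np.radians(th);return Rj(s*np.array([np.cos(t),-np.sin(t)]))
def Rpress(a,s=1): # board yaw a deg (pressing dir tilts to +x); jaws across
    t=np.radians(a);return Rj(s*np.array([np.cos(t),-np.sin(t)]))
E
python3 - <<'E'
from h import *
for s in (1,-1):
  for th in (64,138): print(s,th,env.inverse_kinematics([.448,.167,.031],Rth(th,s)))
  for p in ((.4765,-.2299,-.0),(.52,-.15,0)): print(env.inverse_kinematics([p[0],p[1],.005],Rpress(5,s)))
E
```

```text
1 64 [ 1.48625921e+01  3.13059818e+01  1.12960820e+02 -2.54444375e-14
  3.57331985e+01  7.88625921e+01]
1 138 [ 1.48625921e+01  3.13059818e+01  1.12960820e+02 -2.54444375e-14
  3.57331985e+01  1.52862592e+02]
[-3.07985274e+01  3.75956298e+01  1.05595631e+02 -2.54444375e-14
  3.68087393e+01 -2.57985274e+01]
[-2.10197355e+01  3.84039980e+01  1.03746912e+02 -2.54444375e-14
  3.78490895e+01 -1.60197355e+01]
-1 64 [ 1.48625921e+01  3.13059818e+01  1.12960820e+02 -2.54444375e-14
  3.57331985e+01 -1.01137408e+02]
-1 138 [ 1.48625921e+01  3.13059818e+01  1.12960820e+02 -2.54444375e-14
  3.57331985e+01 -2.71374079e+01]
[-3.07985274e+01  3.75956298e+01  1.05595631e+02 -2.54444375e-14
  3.68087393e+01  1.54201473e+02]
[-2.10197355e+01  3.84039980e+01  1.03746912e+02 -2.54444375e-14
  3.78490895e+01  1.63980265e+02]
```

```bash
python3 - <<'E'
from h import *
K=np.array([.448,.167])
R=Rth(64,-1)
env.movep([*K,.20],R); env.move_gripper(0.55)
env.servo_line([*K,.08],velocity=.15)
im=env.capture("top");cv2.imwrite("pics/t1.png",im[240:400,130:350]);im=env.capture("scene");cv2.imwrite("pics/s1.png",cv2.resize(im[100:300,90:330],None,fx=3,fy=3))
print(env.current_clock(),env.current_contact_force())
E
```

```text
4.9583 [-0.42731488  0.61530661  0.13398719]
```

View pics/s1.png

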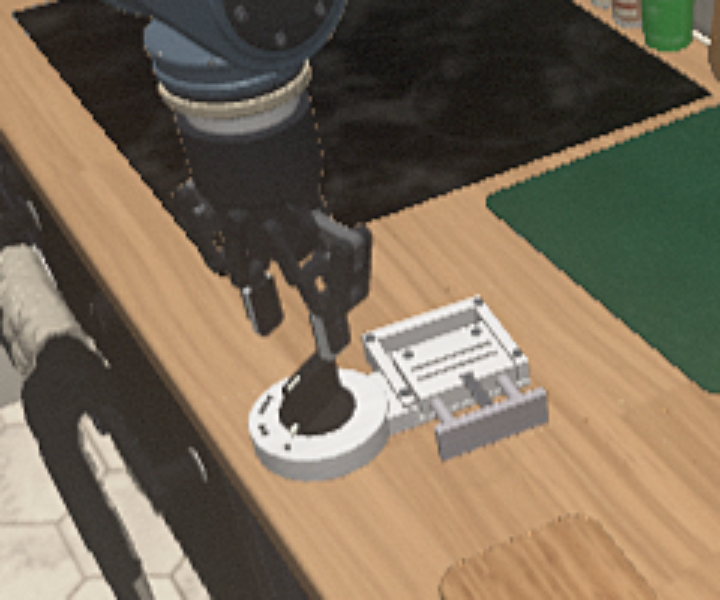

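The gripper is over the knob at (315,400), with the fingers either side of the bar. Next I'll go down and grip it.

```bash
python3 - <<'E'
from h import *
K=np.array([.448,.167])
env.servo_line([*K,.045],velocity=.1);print(env.current_contact_force().round(1) if hasattr(env.current_contact_force(),'round') else env.current_contact_force())
env.servo_line([*K,.033],velocity=.06);print(env.current_contact_force())
env.move_gripper(0.0,30)
print(env.current_finger_gap()*85,env.current_contact_force(),env.current_moment(),env.current_tool_pos(),env.current_clock())
im=env.capture("scene");cv2.imwrite("pics/s2.png",cv2.resize(im[100:300,90:330],None,fx=3,fy=3))
E
```

```text
[-0.2 -0.2  0.4]
[ 0.78637233 -0.34309411 -0.06687425]
13.07516227302496 [-0.53980365  3.11402903  1.92303919] [ 0.55564028 -0.01327774  0.12520478] [0.44825849 0.16723342 0.03321927] 6.2
```

View pics/s2.png

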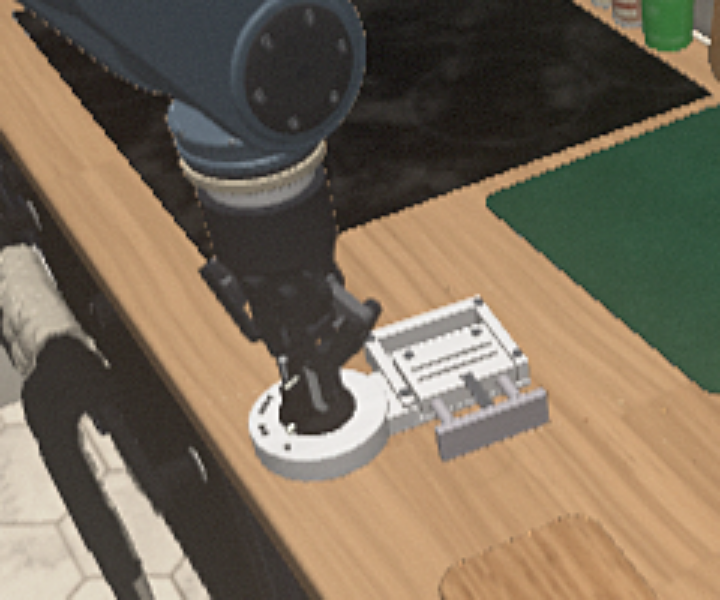

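```bash
python3 - <<'E'
from h import *
q0=np.array(env.current_q())
for d in (15,35,55,73.5):
    q=q0.copy();q[5]+=d;env.move_j(q)
    print(d,np.round(env.current_contact_force(),1),np.round(env.current_moment(),2),env.current_clock())
im=env.capture("scene");cv2.imwrite("pics/s3.png",cv2.resize(im[130:280,120:320],None,fx=4,fy=4))
im=env.capture("top");cv2.imwrite("pics/t3.png",cv2.resize(im[240:390,150:350],None,fx=4,fy=4))
E
```

```text
15 [ 0.7 -2.6  1. ] [-0.4  -0.06 -0.11] 6.6083
35 [ 0.2 -6.2  2. ] [-1.14 -0.17 -0.16] 7.0333
55 [ 0.2 -9.4  2.8] [-1.67 -0.1  -0.15] 7.4583
73.5 [ -0.6 -13.    4.3] [-2.1   0.06 -0.1 ] 7.8667
```

View pics/s3.png

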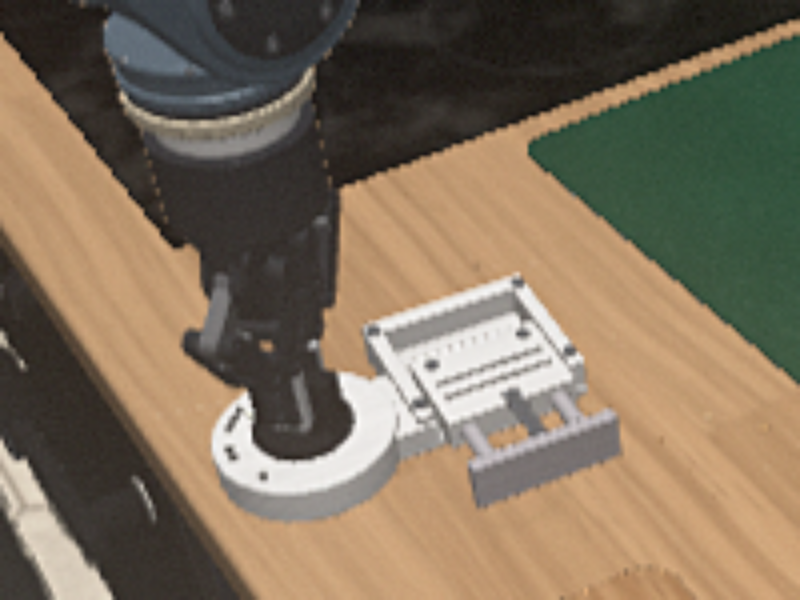

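View pics/t3.png

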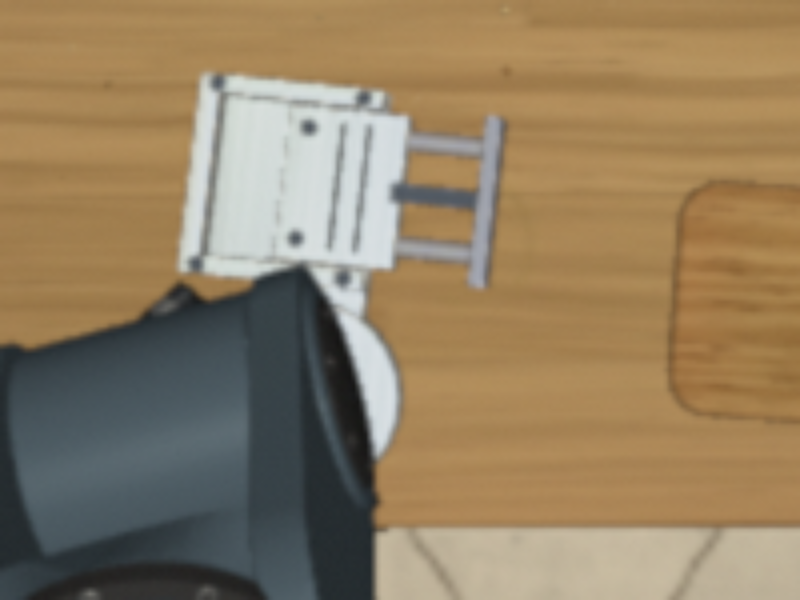

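```bash
python3 - <<'E'
from h import *
env.move_gripper(0.5)
p=np.array(env.current_tool_pos());env.servo_line([*p[:2],.10],velocity=.15)
print(np.round(env.current_contact_force(),1))
q=env.inverse_kinematics([.49,-.15,.15],Rpress(4.5,1));env.move_j(q)
im=env.capture("scene");cv2.imwrite("pics/s4.png",cv2.resize(im[160:310,120:320],None,fx=4,fy=4))
im=env.capture("top");cv2.imwrite("pics/t4f.png",im);cv2.imwrite("pics/t4.png",cv2.resize(im[240:390,150:350],None,fx=4,fy=4,interpolation=cv2.INTER_CUBIC))
print([(d["uv"],d["p"]) for d in env.place_of("top","stop_face")],env.current_clock())
E
```

```text
[ 0.3  0.4 -0.5]
[([276.0, 290.7], 0.63)] 10.3333
```

View pics/t4.png

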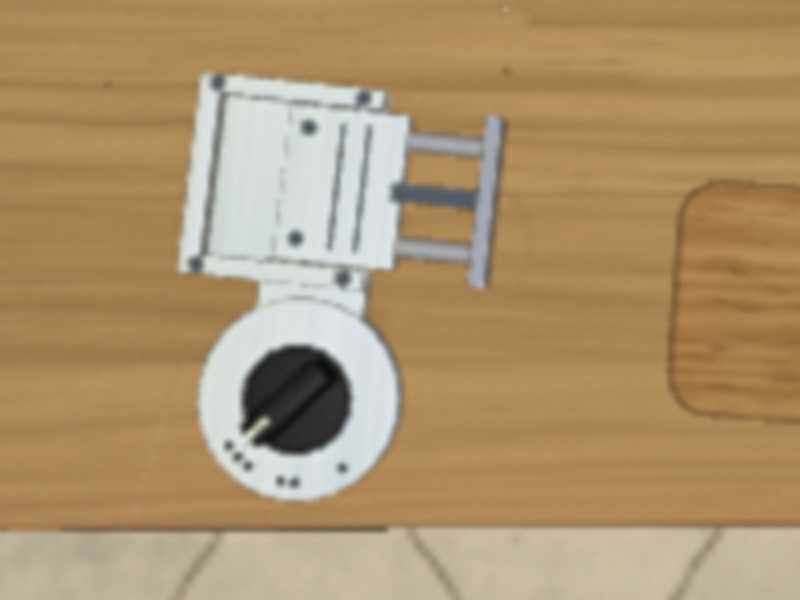

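View pics/s4.png

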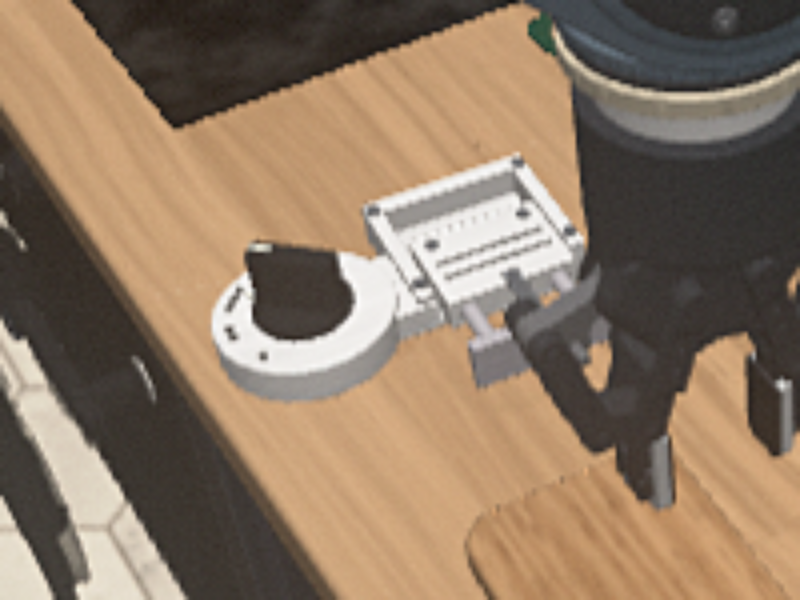

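```bash
python3 - <<'E'
from h import *
def f(uv): return 150+uv[0]/4-.375, 240+uv[1]/4-.375
c=onz("top",f((300,398)),.022)
for n,p,z in (("low",(247,440),.027),("mid",(257,431),.06),("1",(342,467),.022),("2a",(280,481),.022),("2b",(294,482),.022),("3a",(228,445),.022),("3b",(237,456),.022),("3c",(248,466),.022),("tip60",(268,420),.06),("tail60",(327,369),.06)):
    q=onz("top",f(p),z);d=(q-c)[:2];print(n,q.round(4),"cw",np.degrees(np.arctan2(-d[0],-d[1])).round(1),np.linalg.norm(d).round(4))
for n,p in (("f1",(505,119)),("f2",(487,287))): print(n,onz("top",f(p),.031))
# rectified knob for both
for k in ("top0","t4f"):
    cv2.imwrite(f"pics/rk_{k}.png",rect("top",cv2.imread(f"pics/{k}.png"),.06,.395,.495,.115,.215,5000))
E
```

```text
low [0.4285 0.1885 0.027 ] cw 141.4 0.0301
mid [0.4348 0.1779 0.06  ] cw 135.9 0.018
1 [0.4155 0.1452 0.022 ] cw 58.1 0.0375
2a [0.4093 0.1739 0.022 ] cw 103.2 0.0391
2b [0.4088 0.1674 0.022 ] cw 93.6 0.0386
3a [0.4259 0.1983 0.022 ] cw 147.2 0.0396
3b [0.4208 0.194  0.022 ] cw 137.6 0.0393
3c [0.4162 0.1888 0.022 ] cw 127.5 0.0392
tip60 [0.4396 0.173  0.06  ] cw 136.4 0.0111
tail60 [0.4622 0.1467 0.06  ] cw -39.1 0.0236
f1 [0.57601097 0.06896666 0.031     ]
f2 [0.49815455 0.07725063 0.031     ]
```

View pics/rk_t4f.png

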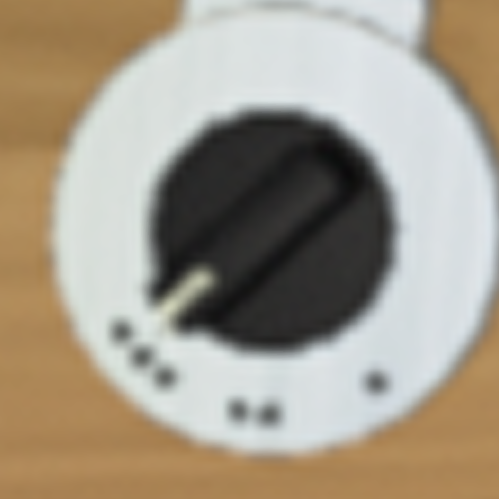

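```bash
cat >> h.py <<'E'
def face(im,z=.031,x0=.508,x1=.568,yg=.075,win=.02,s=4000,sign=1):
    # front edge of plate: scan cols around y=yg, each row; returns centre y at mid x and tilt
    r=rect("top",im,z,x0,x1,yg-win,yg+win,s).astype(float)
    g=cv2.GaussianBlur(r,(0,0),3)
    d=np.abs(np.diff(g,axis=1)).sum(2)
    return r,d
E
python3 - <<'E'
from h import *
im=cv2.imread("pics/t4f.png")
r=rect("top",im,.031,.48,.59,.04,.20,5000)
cv2.imwrite("pics/rf.png",r)
# plate: bluish/grey vs wood: saturation
hsv=cv2.cvtColor(r,cv2.COLOR_BGR2HSV);S=cv2.GaussianBlur(hsv[...,1].astype(float),(0,0),2)
pts=[]
for row in range(100,450,10):
    # front edge from right: go left till S falls below mid
    line=S[row];c=len(line)-1
    while line[c]>70:c-=1
    c+= (70-line[c])/(line[c+1]-line[c]); pts.append((.59-row/5000,.20-c/5000))
p=np.array(pts);print(p[::5].round(4))
med=np.polyfit(p[:,0],p[:,1],1);res=p[:,1]-np.polyval(med,p[:,0]);k=abs(res)<.001;med=np.polyfit(p[k,0],p[k,1],1);print(k.sum(),len(k),"tilt",np.degrees(np.arctan(-med[0])),"y at .537",np.polyval(med,.537))
E
```

```text
[[0.57   0.0695]
 [0.56   0.0705]
 [0.55   0.0715]
 [0.54   0.0725]
 [0.53   0.0737]
 [0.52   0.075 ]
 [0.51   0.0759]]
35 35 tilt 6.243311695194694 y at .537 0.07296927287381444
```

View pics/rf.png

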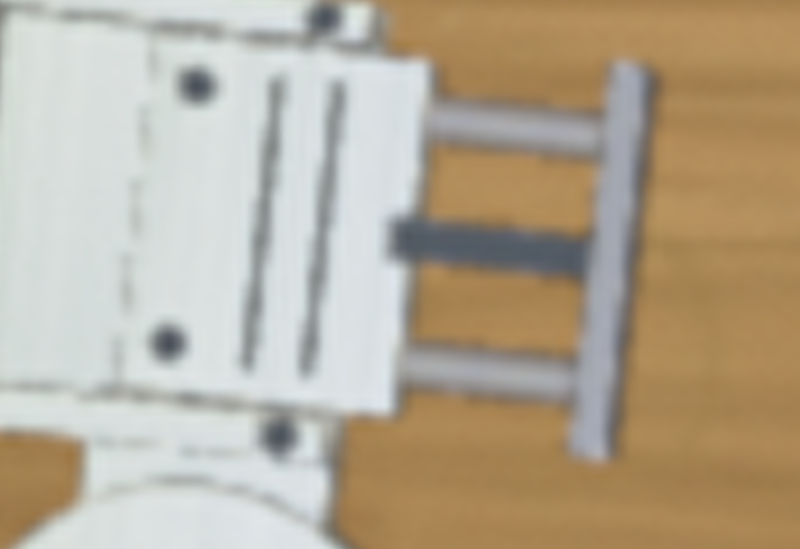

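```bash
python3 - <<'E'
from h import *
im=cv2.imread("pics/top0.png")
s=4000;x1,y1=.58,.02
r=rect("top",im,.018,.42,x1,-.27,y1,s);g=cv2.GaussianBlur(cv2.cvtColor(r,cv2.COLOR_BGR2GRAY).astype(float),(0,0),3)
def W(c,rw): return (x1-rw/s,y1-c/s)
def fit(P):
    P=np.array(P)
    for _ in range(5):
        v=cv2.fitLine(P.astype(np.float32),cv2.DIST_HUBER,0,.0003,.0003).ravel();n=np.array([-v[1],v[0]]);e=(P-v[2:])@n;k=abs(e)<.002
        P=P[k]
    return v,len(P)
# dark outline minima near expected
end=[];top=[];bot=[];ht=[];hb=[]
for rw in range(220,440,5):
    seg=g[rw,60:180];c=60+seg.argmin();end.append(W(c,rw))
for c in range(170,620,8):
    top.append(W(c,120+g[120:200,c].argmin())) if 0 else None
def tr(P0,P1,lst,w=28):
    for t in np.linspace(0,1,45):
        c=P0[0]+t*(P1[0]-P0[0]);rr=P0[1]+t*(P1[1]-P0[1]);c=int(c);lo=int(rr-w);lst.append(W(c,lo+g[lo:lo+2*w,c].argmin()))
# rb px at 2000, origin x1=.60,y1=.11 -> this: c=(c_rb/2000-.09)*4000, r=(r_rb/2000-.02)*4000
m=lambda c,rr:((c/2000-.09)*s,(rr/2000-.02)*s)
tr(m(290,106),m(495,122),top);tr(m(270,322),m(480,338),bot);tr(m(610,213),m(710,222),ht,16);tr(m(595,267),m(705,272),hb,16)
for n,l in (("end",end),("top",top),("bot",bot),("ht",ht),("hb",hb)):
    v,k=fit(l);d=v[:2]*(1 if v[1]>0 else -1)
    print(n,k,len(l),v[2:],"tilt of line from +y deg",np.degrees(np.arctan2(d[0],d[1])))
E
```

```text
end 44 44 [ 0.500375 -0.010125] tilt of line from +y deg -85.17897
top 45 45 [ 0.5424 -0.0789] tilt of line from +y deg 3.7219722
bot 45 45 [ 0.434725 -0.07715 ] tilt of line from +y deg 4.4672894
ht 45 45 [ 0.49     -0.216375] tilt of line from +y deg 5.489038
hb 45 45 [ 0.4662  -0.21995] tilt of line from +y deg 2.704691
```

```bash
python3 - <<'E'
from h import *
G=np.array([.477,-.229]);R=Rpress(4.3)
env.movep([*G,.09],R)
env.servo_line([*G,.03],R,velocity=.12)
env.servo_line([*G,.006],R,velocity=.06)
print(np.round(env.current_contact_force(),1),env.current_tool_pos())
env.move_gripper(0.0,60)
print(env.current_finger_gap()*85,np.round(env.current_contact_force(),1),np.round(env.current_moment(),2),env.current_clock())
im=env.capture("scene");cv2.imwrite("pics/s5.png",cv2.resize(im[220:420,200:440],None,fx=3,fy=3))
im=env.capture("top");cv2.imwrite("pics/t5.png",cv2.resize(im[220:390,230:480],None,fx=3,fy=3))
E
```

```text
[ 0.2  0.1 -0. ] [ 0.47690955 -0.2289625   0.00576157]
23.24861554099052 [-0.9  0.1  5.1] [0.16 0.28 0.  ] 12.3167
```

View pics/s5.png

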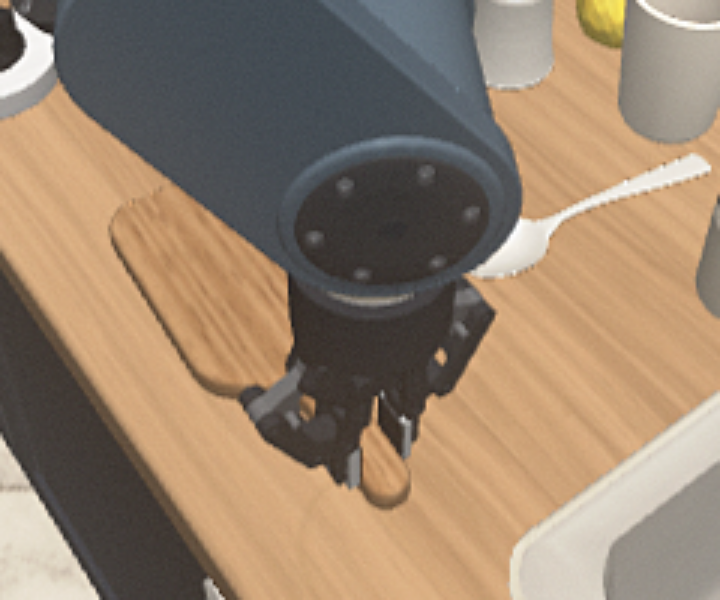

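View pics/t5.png

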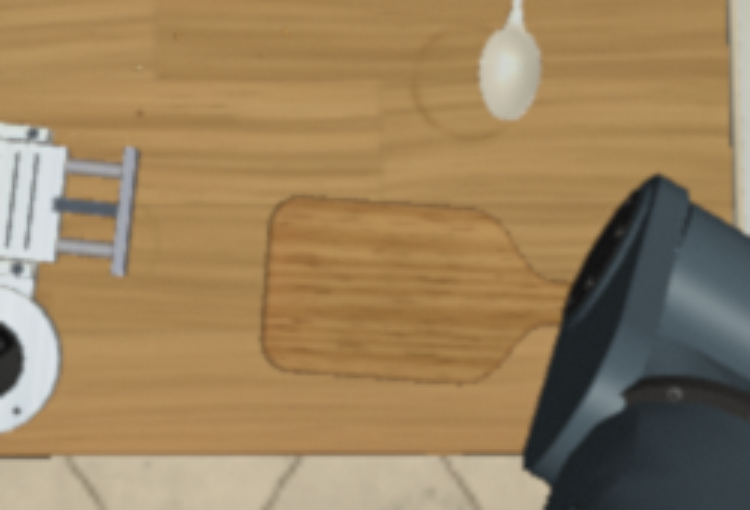

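```bash
python3 - <<'E'
from h import *
a=np.radians(6.1);d=np.array([np.sin(a),np.cos(a)])
z=env.current_tool_pos()[2]
g=np.array([.5375,.073])-.232*d
print(g)
env.servo_line([*g,z],Rpress(6.1),velocity=.08)
print(np.round(env.current_contact_force(),1),np.round(env.current_moment(),2),env.current_tool_pos(),env.current_finger_gap()*85,env.current_clock())
im=env.capture("scene");cv2.imwrite("pics/s6.png",cv2.resize(im[170:370,150:390],None,fx=3,fy=3))
im=env.capture("top");cv2.imwrite("pics/t6f.png",im);cv2.imwrite("pics/t6.png",rect("top",im,.018,.44,.62,-.13,.12,3000))
E
```

```text
[ 0.51284674 -0.1576864 ]
[0.7 3.  3.7] [ 0.61 -0.07 -0.03] [ 0.512819   -0.15753298  0.00653966] 23.26377716629883 13.5667
```

View pics/s6.png

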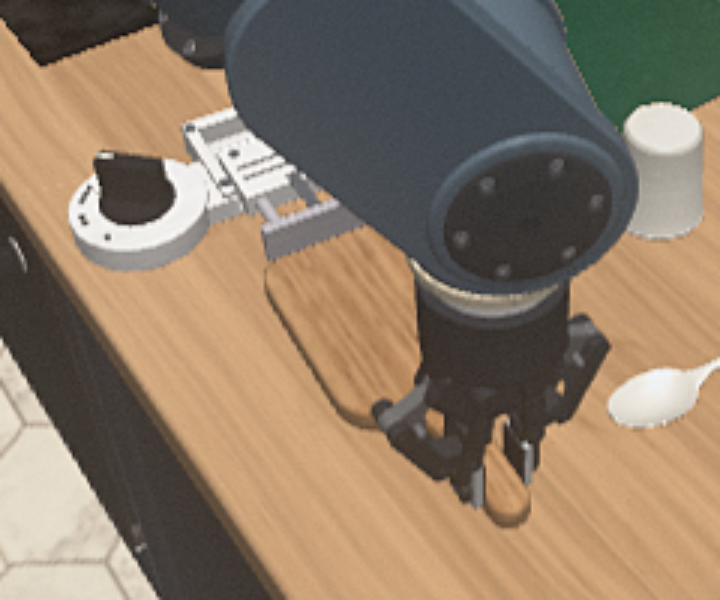

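View pics/t6.png

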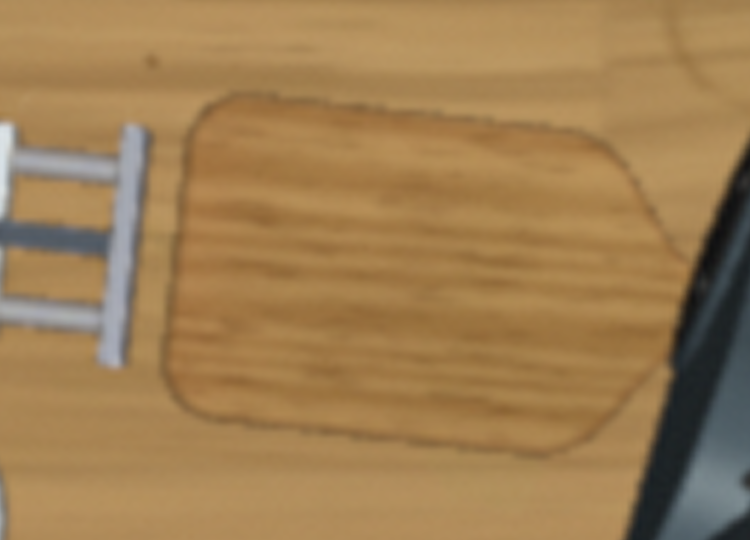

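```bash
cat > step.py <<'E'
import sys
from h import *
adv=float(sys.argv[1]);tag=sys.argv[2]
a=np.radians(6.1);d=np.array([np.sin(a),np.cos(a)]);z=.0058
g=np.array([.5375,.073])+(-.232+adv)*d
env.servo_line([*g,z],Rpress(6.1),velocity=.03)
env.dwell(.2)
print(np.round(env.current_contact_force(),1),np.round(env.current_moment(),2),env.current_tool_pos(),env.current_finger_gap()*85,env.current_clock())
im=env.capture("scene");cv2.imwrite(f"pics/s{tag}.png",cv2.resize(im[170:370,150:390],None,fx=3,fy=3))
im=env.capture("top");cv2.imwrite(f"pics/t{tag}.png",rect("top",im,.031,.47,.60,.03,.19,5000));cv2.imwrite(f"pics/t{tag}f.png",im)
E
python3 step.py .012 7; python3 step.py .024 8
```

```text
[-0.4 -2.1  9.2] [-0.3   0.01  0.06] [ 0.51492778 -0.14636351  0.00649175] 23.29011634685279 14.4167
[ 0.2 -5.6  7.6] [-0.94  0.12  0.13] [ 0.51625465 -0.1348202   0.00649336] 23.00160225454257 15.2667
```

View pics/t7.png

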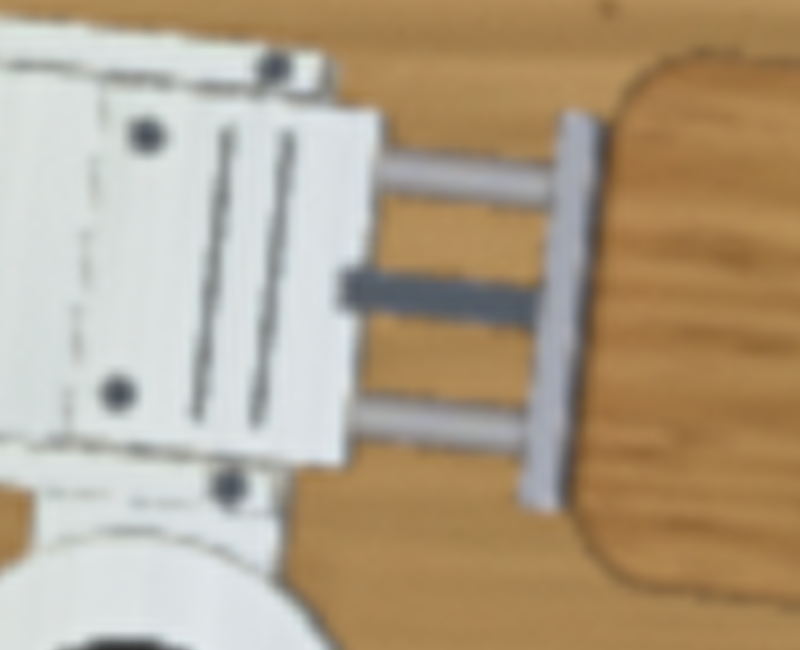

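View pics/t8.png

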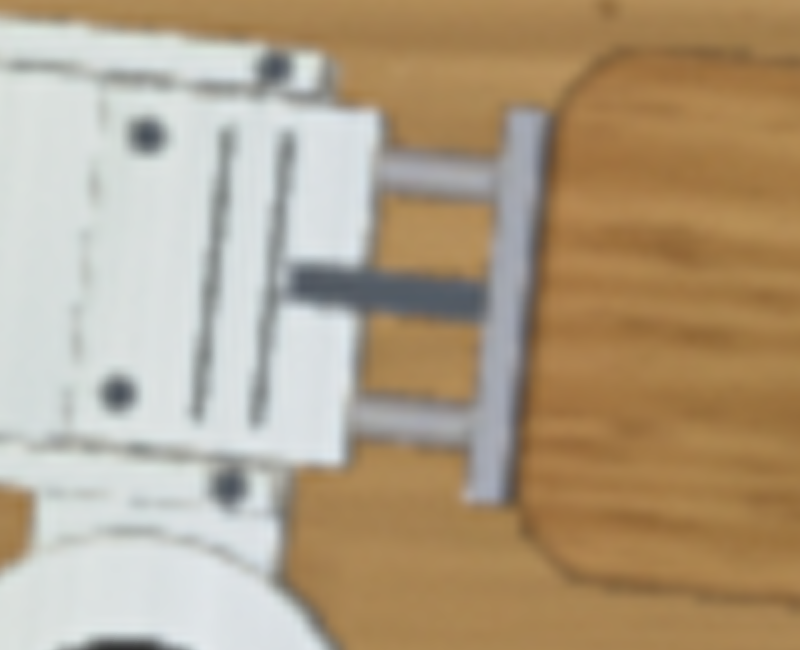

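```bash
python3 step.py .034 9
```

```text
[-0.9 -9.6  7.2] [-1.53  0.21  0.17] [ 0.51737866 -0.12533457  0.00651366] 23.14902138538571 16.05
```

View pics/t9.png

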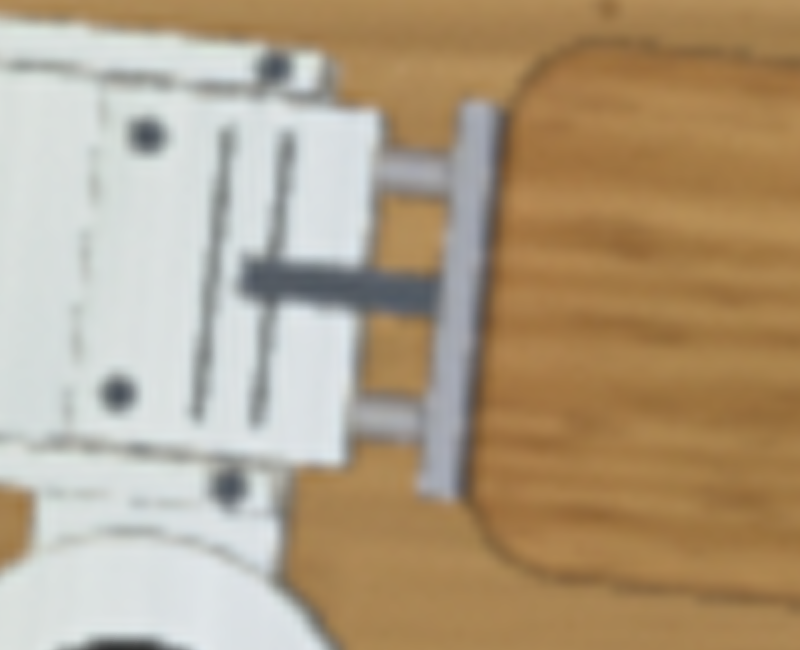

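View pics/s9.png

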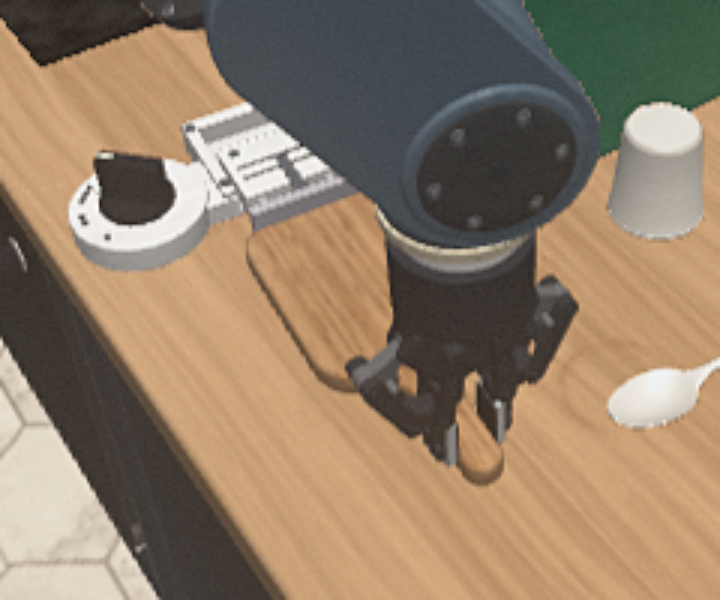

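```bash
python3 - <<'E'
from h import *
im0=cv2.imread("pics/t9f.png")
env.dwell(1.0);im=env.capture("top");print(np.round(env.current_contact_force(),1),env.current_tool_pos(),env.current_clock())
s=5000;r=rect("top",im,.018,.45,.61,-.09,.10,s);cv2.imwrite("pics/t10.png",r[:, :800][:600])
g=cv2.GaussianBlur(cv2.cvtColor(r,cv2.COLOR_BGR2GRAY).astype(float),(0,0),3)
def side(rows):
    P=[]
    for c in range(250,550,8):P.append((c,rows[0]+g[rows[0]:rows[1],c].argmin()))
    v=cv2.fitLine(np.float32(P),cv2.DIST_HUBER,0,.01,.01).ravel();return np.degrees(np.arctan(v[1]/v[0])),v[3]+(140-v[2])*v[1]/v[0]
print(side((50,160)),side((580,720)))
cv2.imwrite("pics/k10.png",rect("top",im,.06,.395,.495,.115,.215,5000))
E
```

```text
[-1.  -9.6  7.6] [ 0.51738869 -0.12531826  0.0065088 ] 17.2
(np.float32(6.550175), np.float32(86.18821)) (np.float32(5.422581), np.float32(633.27997))
```

View pics/t10.png

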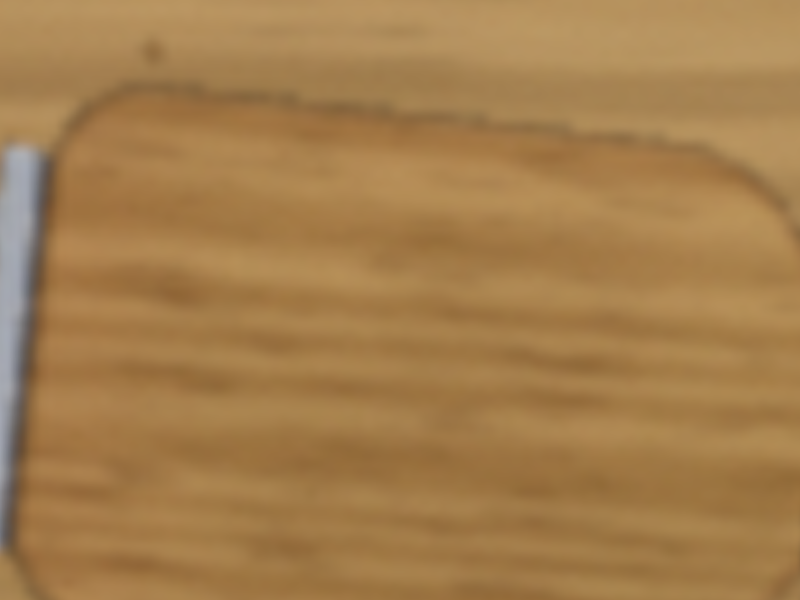

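View pics/k10.png

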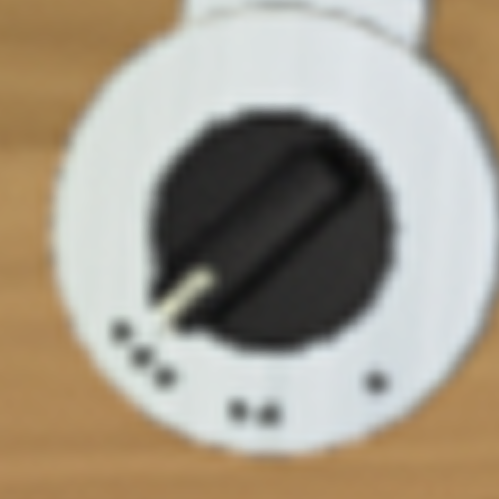

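```bash
python3 -c "
from station import env
env.sign_off()"
```

```text
the job is handed in; nothing more can be done
```

The job is handed in at 17.2 s. The knob stands at three pips, and the arm is still holding the board's handle and pressing its blade against the sprung stop.

- **Knob:** I turned it about 73.5° clockwise. The pointer is at 137.5° by the arm's own angle; the three-pip mark is at about 138° in the pictures. My readings of the pointer from the pictures ranged from 133° to 141°, but their average agrees. The stop came out about 11 mm, which suggests the knob started closer to one pip than I first read.
- **Alignment:** The board's sides lie at 6.0° on average and the stop face at 6.1°. The board is centred on the stop to within about 0.5 mm in the top picture.
- **Press:** The strip tip is about midway between the two dark lines. The force was a steady 9.6 N, unchanged after holding for 1 s.
- **Flatness:** I never lifted the board, only slid it, and the gripper bears down on it by about 7 N.
- **Grip width:** The fingers read 23 mm on the 27 mm handle. The grip held without slipping.
- **Other items:** The spoon and tumbler looked untouched in the later pictures. I made no separate check of the mug and jar, but the arm did not work near them.

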